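Seat the orange key cap and book the console off

ROBOT

A 7-joint arm with a two-finger parallel gripper is mounted at the origin on the work surface. World frame = base frame: x ahead of the robot, y to its left, z up, the work surface at z = 0. Lengths are in m, angles in rad, forces in N, time in s.
With the tool pointing down it reaches from about 0.425 to 0.925 m from the base axis. Payload 6.8 kg.
Tool frame: the origin (TCP) lies at the centre of the arm's flange, where the gripper is bolted on; the fingertips stand 173 mm ahead of it and the grasp point (between the pads) lies 155 mm ahead of it (r.hold_point_z is the distance from the TCP to the grasp point, in m); z points along the fingers, x is the direction in which the jaws open and shut, and the axes are right-handed (so a half turn about z gives the same grasp; the last joint's range is limited). The gripper opens to 85 mm and grips with 20 to 120 N. Pads are 22 mm wide; open, the fingers measure 114 mm over their backs; the gripper's body (76 mm by 85 mm) begins 54 mm behind the grasp point. The pads swing forward as they close: fully open they stand 13 mm farther back than shut.
Start: joints at [-1.381, 0.477, 0.022, 1.555, -0.011, 1.109, -0.083], TCP at [0.198, 0.645, 0.405] pointing down, gripper open.
Joint ranges: [-2.96, 2.96], [-0.34, 2.1], [-1.41, 1.46], [0.24, 2.44], [-1.37, 4.51], [0.17, 1.92], [-2.96, 2.96]. Speed limits (rad/s): [2.39, 2.39, 3.14, 3.14, 3.14, 3.14, 3.14].

INTERFACE

Orientations are given as a rotation vector (axis times angle).
In Python, from bench import r gives the robot as it stands.
- The arm moves only by the tool apply_moves, never from a script. Its arguments are lists of equal length, an entry for each row: "dp": the shift along the tool's x, y, z scaled (see below), a list of three; "twist": the turn, a rotation vector about the tool's x, y, z scaled (see below), a list of three; "jaw": the closure in counts, from 0 (fully open) to 255 (shut). In form: {"dp": [[x, y, z], ...], "twist": [[rx, ry, rz], ...], "jaw": [jaw, ...]}. A call has 1 to 20 rows; each row shifts and turns the pose as measured when the row begins, along the tool's axes as they then stand; what a row does not reach is not made up. The controller multiplies each number of a shift by 12 cm and each number of a turn by 120 degrees. A row lasts 1/10 s, in which the tool goes at most 50 mm and 8.59 degrees, less where a joint would pass 70% of its speed; a pose out of reach is approached as far as the arm can. A call with a number of a shift or a turn outside -1 to 1 is refused whole. A call with a gripper value outside its range is refused whole. The fingers move at their own pace and stop on an object; "grip_force" is the grip in N (left out, the last holds). Time passes only in rows, so rows that do not move let the fingers close. It gives the time, the measured TCP pose, the force and the opening at its end, in the units of the state.
- r.get_obs(): the state, without advancing time (a new reading comes with each control period).
- r.grab_frame(name): name is "scene" or "side" or "wrist"; returns a dict with "color" (480x640x3 uint8, red, green, blue), "z_map" (480x640 float32, m along the optical axis (not along the pixel's ray), 0 where there is no reading), "intrinsics" (3x3 intrinsics, pixels), "R" (3x3) and "t" (3): a world point X has camera coordinates R X + t; the wrist camera has in their place "hand_eye" (4x4, takes a point from camera to tool coordinates, whose origin is the TCP and whose axes are the tool frame's). Camera axes: x right, y down, z forward; pixel columns grow to the right and rows downward; lengths in m; the calibration is good to about 2 mm. A picture is of the moment at which its call begins: read the wrist's pose just before it.
- r.hand_in(): hands the job in, once; it reports no verdict.
The state is a dict: "clock": time; "joints": joint angles; "qvel": joint speeds; "tau": joint torques, N m; "tcp_pos": TCP position; "orientation": TCP orientation; "contact_force": force on the tool from outside, world axes, zero at the start; "moment": the same for the moment, N m; "grip_width": finger opening in m.
Only numpy, scipy, OpenCV 4.12 (cv2) and the standard library are available. Lean on these libraries where they do the work, as an engineer would, in place of code of your own. Each camera call takes 0.05 s, during which the arm holds its last target.

TASK

On the opened paging console, the orange key cap is standing proud: press it gently with the fingertips until it is fully home, level with the grey keys, then press and release the green button on the grey job terminal to book the job off. Leave every other key and the red button unpressed, above all the blue cap, which must stay standing proud because its contact is still to be cleaned. Pick nothing up, pull no cap out, and do not disturb the loose parts, tray and tools lying about.

Things in the scene. Friction and masses are not known exactly. Their poses are not given: they have to be found in the camera images.
- key_orange (a joint): how far the orange key cap is pressed in, m; it starts at 0.006 to 0.010 and is fully home against a hard stop at 0.016. A push fit: it moves at about 4 N of push and stays where it is left; pulled up it comes out towards 0
- key_orange_top (a point): centre of the top face of the orange key cap, a 28 x 28 mm rounded square; starts 11 to 15 mm above the console's deck, fully home 5 mm above it. z up; x and y along the console's. The six caps stand in two rows of three (rows 56 mm apart along the console's x, columns 52 mm apart along its y), any colour in any place
- key_blue (a joint): the same for the blue key cap, which also stands proud (0.006 to 0.010) and must be left as it is
- key_blue_top (a point): centre of the top face of the blue key cap, 28 x 28 mm, 11 to 15 mm above the deck
- key_grey0_top (a point): centre of the top face of a grey key cap, 28 x 28 mm, 5 mm above the deck; a light spring key (4.5 N takes it 5 mm down)
- key_grey1_top (a point): centre of the top face of a grey key cap, 28 x 28 mm, 5 mm above the deck; a light spring key (4.5 N takes it 5 mm down)
- key_grey2_top (a point): centre of the top face of a grey key cap, 28 x 28 mm, 5 mm above the deck; a light spring key (4.5 N takes it 5 mm down)
- key_grey3_top (a point): centre of the top face of a grey key cap, 28 x 28 mm, 5 mm above the deck; a light spring key (4.5 N takes it 5 mm down)
- console: black console base, fixed to the bench, 200 mm (its x) x 320 mm (its y); origin at the centre of its underside. Its deck with the keys is 40 mm high and covers y from -160 to +25 mm; beyond that is an open bay, floor 20 mm high, walls to 48 mm
- green (a joint): how far the green button is pressed, m: 0 released, 0.006 fully down (4 N); it springs back
- green_top (a point): centre of the top of the green button, 28 mm across, on the terminal (34 mm to its +y side); it is pressed straight down
- red (a joint): how far the red button is pressed, m: 0 released, 0.006 fully down (4 N)
- red_top (a point): centre of the top of the red button, 28 mm across, 68 mm from the green one
- terminal: grey job terminal, fixed to the bench, 120 mm (its x) x 130 mm (its y) x 35 mm high, with a dark display; origin at the centre of its underside. It stands left or right of the console
- tray: blue open parts tray, fixed, 130 x 130 mm, 30 mm high; origin at the centre of its underside; on the other side of the console from the terminal
- speaker: loose loudspeaker lying face down in the console's bay, 88 mm across, 30 mm high; origin at the centre of its underside
- spare_white: loose white spare cap 28 x 28 x 16 mm in the tray; origin at the centre of its underside
- spare_grey: loose grey spare cap 28 x 28 x 16 mm in the tray; origin at the centre of its underside
- screwdriver: yellow-handled screwdriver lying behind the console; its length is along its own x
- screw_cup: small aluminium bowl, 60 mm across, 35 mm high; origin at the centre of its underside
- board: loose green circuit board 70 x 100 mm, 16 mm high over its parts, behind the console; origin at the centre of its underside
- spool: wooden-coloured wire spool standing upright, 52 mm across, 35 mm high; origin at the centre of its underside
Mind the look-alikes: they are no part of the job. There is more than one size of the speaker; the one meant has the size given above. Several things look just like the spool: the one meant starts nearest to the robot's base.

How it is judged:
By the outcome, as a careful person would: the job done as asked, in the order asked, and still so for the second after the job is handed in, with the robot touching nothing.
It also fails if it takes over 40 s, if anything falls off the work surface, if the arm or the gripper's body presses on something with over 40 N, if the wrist force passes 120 N, or if a joint passes its speed limit or range.

## Working session

There is one attempt and no reset: what is moved stays moved. The work goes in short steps, Python scripts to look and compute and a tool call to move; the robot and the scene stay as the last step left them, time stands still between calls to the robot, and variables do not carry over. Pictures are saved under pics/ and viewed, and the job is handed in when it is done.

Besides the shell and the picture viewer there is one more tool, called as name(argument=value, ...), one argument or row to a line, values as JSON. apply_moves: Moves the arm, as the interface text tells. Shifts and turns lie within -1 to 1; 1 stands for 12 cm of shift or 120 degrees of turn. Its arguments: {"type":"object","properties":{"dp":{"type":"array"},"twist":{"type":"array"},"jaw":{"type":"array"},"grip_force":{"type":"number"}},"required":["dp","twist","jaw"]}

```bash
ls; mkdir -p pics; cat > h.py <<'E'
import numpy as np, cv2
from bench import r
from scipy.spatial.transform import Rotation as Ro
def save(n,im): cv2.imwrite('pics/'+n,cv2.cvtColor(im,cv2.COLOR_RGB2BGR))
def cloud(f,o=None):
    z=f['z_map'];K=f['intrinsics'];v,u=np.mgrid[:480,:640]
    P=np.stack([(u-K[0,2])/K[0,0]*z,(v-K[1,2])/K[1,1]*z,z],-1)
    if 'R' in f: return (P-np.array(f['t']))@np.array(f['R'])
    H=np.array(f['hand_eye']);P=P@H[:3,:3].T+H[:3,3]
    return P@Ro.from_rotvec(o['orientation']).as_matrix().T+np.array(o['tcp_pos'])
E
python3 - <<'E'
from h import *
import pickle
o=r.get_obs();print({k:np.round(v,3) for k,v in o.items()})
for n in ['scene','side','wrist']:
    o=r.get_obs();f=r.grab_frame(n);save(n+'0.png',f['color']);pickle.dump((f,o),open(n+'0.pkl','wb'))
E
```

```text
pics
{'clock': np.float64(0.0), 'joints': array([-1.381,  0.478,  0.022,  1.556, -0.011,  1.109, -0.083]), 'qvel': array([-0.002,  0.   ,  0.003,  0.002, -0.   ,  0.   ,  0.001]), 'tau': array([ 1.0000e-03, -5.9644e+01,  1.6080e+00, -2.8119e+01,  1.3000e-02,
        9.0000e-03, -0.0000e+00]), 'tcp_pos': array([0.198, 0.645, 0.404]), 'orientation': array([ 2.525e+00,  1.867e+00, -2.000e-03]), 'contact_force': array([-0.181,  0.13 , -0.162]), 'moment': array([ 0.01 , -0.035, -0.038]), 'grip_width': np.float64(0.085)}
```

View pics/scene0.png

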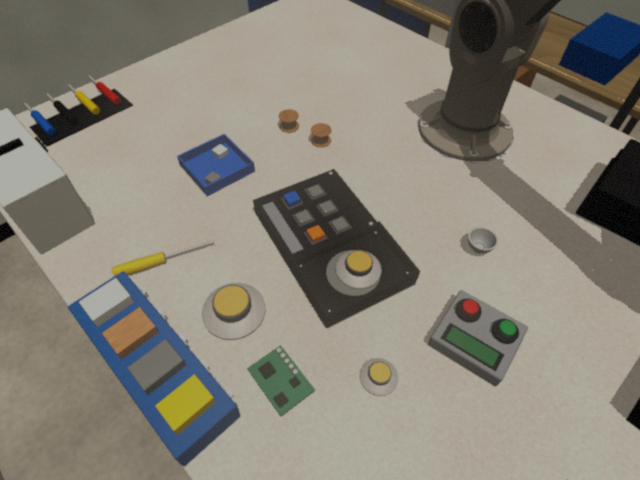

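View pics/side0.png

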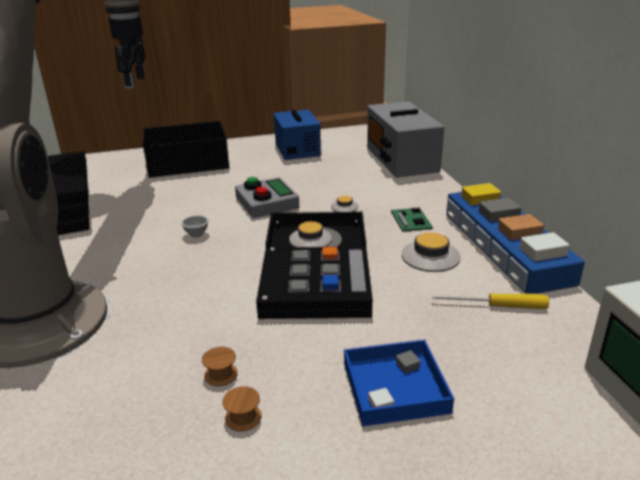

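View pics/wrist0.png

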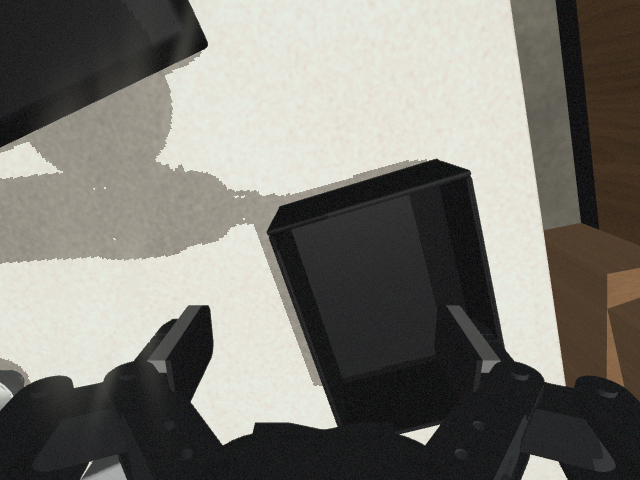

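The scene view shows the orange cap at about (316,233), the blue cap at (292,198), grey caps around them, the green button at (507,329) and the red button at (469,309). Things that could be mistaken for the targets:
- **Orange cap:** the orange-brown block in the blue rack (130,330) and the spools (288,118) and (320,133).
- **Green button:** the green display (473,346) and the circuit board (280,380).

By the description I choose the cap on the console deck and the round green button. Next I'll measure them and check a close crop.

```bash
cat > m.py <<'E'
from h import *
import pickle
for n,boxes in [('scene',dict(orange=(300,222,332,246),blue=(280,188,304,208),green=(494,316,522,342),red=(455,297,483,322))),('side',dict(orange=(316,243,345,262),blue=(318,272,345,292),green=(242,175,262,190),red=(252,184,274,202)))]:
    f,o=pickle.load(open(n+'0.pkl','rb'));C=cloud(f);h=cv2.cvtColor(f['color'],cv2.COLOR_RGB2HSV)
    for k,(a,b,c,d) in boxes.items():
        H=h[b:d,a:c].astype(int);hh,s,v=H[...,0],H[...,1],H[...,2]
        rng={'orange':(hh<20),'blue':(abs(hh-112)<14),'green':abs(hh-65)<20,'red':(hh<8)|(hh>172)}[k]
        m=rng&(s>120)&(v>60);P=C[b:d,a:c][m];P=P[np.isfinite(P).all(1)]
        zt=np.percentile(P[:,2],90);T=P[abs(P[:,2]-zt)<.005]
        ys,xs=np.nonzero(m)
        print(n,k,m.sum(),'pix',xs.mean()+a,ys.mean()+b,'zpct',np.round(np.percentile(P[:,2],[5,25,50,75,95]),4),'top',np.round(T.mean(0),4),'mid',np.round((T.min(0)+T.max(0))/2,4),len(T))
    # console deck
    if n=='scene':
        m=(C[...,2]>.03)&(C[...,2]<.047)&(h[...,2]<70);m[:160]=0;m[325:]=0;m[:,:245]=0;m[:,425:]=0
        P=C[m];print('deck z',np.percentile(P[:,2],[10,50,90]));rc=cv2.minAreaRect((P[:,:2]*1000).astype(np.float32));print('console',rc)
        mt=(C[...,2]>.03)&(C[...,2]<.04);mt[:290]=0;mt[385:]=0;mt[:,:425]=0;mt[:,530:]=0
        print('term',cv2.minAreaRect((C[mt][:,:2]*1000).astype(np.float32)))
        save('crop0.png',np.hstack([cv2.resize(f['color'][165:325,245:425],None,fx=2.2,fy=2.2,interpolation=2),cv2.resize(f['color'][285:385,425:530],(370,352))]))
E
python3 m.py
```

```text
scene orange 219 pix 315.39269406392697 232.58904109589042 zpct [0.0411 0.0497 0.0524 0.0536 0.0552] top [0.5344 0.0082 0.0529] mid [0.5333 0.0074 0.053 ] 168
scene blue 131 pix 291.51145038167937 196.90076335877862 zpct [0.052  0.0543 0.0554 0.0563 0.0576] top [ 0.5067 -0.0908  0.0554] mid [ 0.507  -0.0912  0.0552] 125
scene green 182 pix 507.467032967033 327.38461538461536 zpct [0.0547 0.0568 0.0577 0.0587 0.0598] top [0.4427 0.3828 0.0578] mid [0.4422 0.3826 0.0582] 173
scene red 202 pix 469.970297029703 306.81188118811883 zpct [0.0493 0.0559 0.0571 0.0581 0.0595] top [0.455  0.3156 0.0573] mid [0.454  0.3155 0.0574] 176
deck z [0.0360651  0.04052857 0.04266449]
console ((510.7382507324219, 28.192474365234375), (317.48681640625, 199.28851318359375), 74.9390640258789)
term ((469.50665283203125, 352.33111572265625), (122.26776885986328, 130.06031799316406), 10.336180686950684)
side orange 188 pix 329.5904255319149 252.22340425531914 zpct [0.0403 0.0457 0.0512 0.0524 0.0542] top [0.5313 0.0023 0.052 ] mid [0.5315 0.0042 0.0518] 120
side blue 226 pix 330.0 281.35840707964604 zpct [0.0414 0.0487 0.0537 0.0549 0.0563] top [ 0.5048 -0.0975  0.0543] mid [ 0.5046 -0.0947  0.0539] 155
side green 34 pix 251.7941176470588 179.85294117647058 zpct [0.0512 0.0542 0.056  0.0577 0.0587] top [0.4409 0.3726 0.0564] mid [0.4411 0.3722 0.0564] 28
side red 84 pix 260.8690476190476 190.0 zpct [0.0399 0.0513 0.0551 0.0569 0.0583] top [0.4523 0.3095 0.0561] mid [0.4536 0.3108 0.056 ] 58
```

View pics/crop0.png

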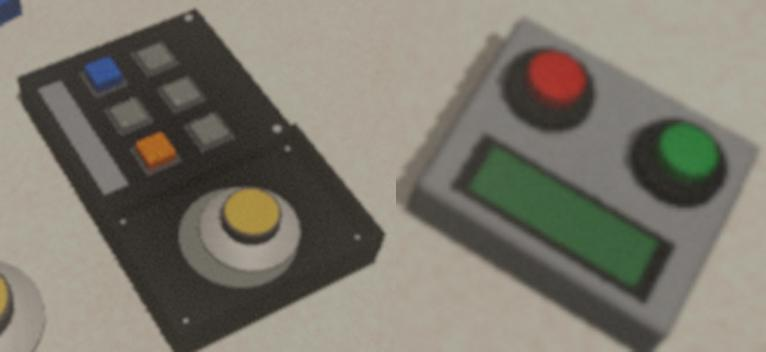

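The crop confirms the orange cap on the deck, the round green button and the red one beside it. Orange is near (0.533, 0.006, 0.052) and green near (0.442, 0.380, 0.057). Next I'll move above the console with the jaws shut for a close wrist view.

```bash
cat > go.py <<'E'
import sys
from h import *
def plan(t,yaw=75):
    o=r.get_obs();M=Ro.from_rotvec(o['orientation']).as_matrix();p=np.array(o['tcp_pos'])
    d=M.T@(np.array(t)-p);a=np.radians(yaw)
    T=np.array([[np.cos(a),np.sin(a),0],[np.sin(a),-np.cos(a),0],[0,0,-1]])
    tw=Ro.from_matrix(M.T@T).as_rotvec()
    print('clock',o['clock'],'tcp',p.round(4),'F',np.round(o['contact_force'],2),'d mm',(d*1000).round(1),'dp total',(d/.12).round(3),'twist deg',np.degrees(tw).round(2),'units',(np.degrees(tw)/120).round(4),'w',o['grip_width'],'j',np.round(o['joints'],2))
if __name__=='__main__': plan([float(x) for x in sys.argv[1:4]])
E
python3 - <<'E'
from h import *
import pickle
f,o=pickle.load(open('wrist0.pkl','rb'));print(np.round(f['hand_eye'],3),f['intrinsics'])
E
python3 go.py .533 .006 .37
```

```text
[[ 1.    -0.     0.     0.001]
 [ 0.     0.957  0.291 -0.074]
 [-0.    -0.291  0.957  0.031]
 [ 0.     0.     0.     1.   ]] [[381.68931289   0.         323.47474235]
 [  0.         381.68931289 238.53321232]
 [  0.           0.           1.        ]]
clock 0.15 tcp [0.198  0.6451 0.4039] F [ 0.03 -0.82  0.16] d mm [-512.6  507.7   34.7] dp total [-4.272  4.231  0.29 ] twist deg [ 0.01  0.08 -2.06] units [ 0.0001  0.0007 -0.0172] w 0.0853275786320603 j [-1.38  0.48  0.02  1.56 -0.01  1.11 -0.08]
```

apply_moves(
  dp=[
    [-0.25, 0.25, 0],
    [-0.27, 0.265, 0.02],
    [-0.27, 0.265, 0.02],
    [-0.27, 0.265, 0.02],
    [-0.27, 0.265, 0.02],
    [-0.27, 0.265, 0.02],
    [-0.27, 0.265, 0.02],
    [-0.27, 0.265, 0.02],
    [-0.27, 0.265, 0.02],
    [-0.27, 0.265, 0.02],
    [-0.27, 0.265, 0.02],
    [-0.27, 0.265, 0.02],
    [-0.27, 0.265, 0.02],
    [-0.27, 0.265, 0.02],
    [-0.2, 0.2, 0.02],
  ],
  twist=[
    [0, 0, -0.017],
    [0, 0, 0],
    [0, 0, 0],
    [0, 0, 0],
    [0, 0, 0],
    [0, 0, 0],
    [0, 0, 0],
    [0, 0, 0],
    [0, 0, 0],
    [0, 0, 0],
    [0, 0, 0],
    [0, 0, 0],
    [0, 0, 0],
    [0, 0, 0],
    [0, 0, 0],
  ],
  jaw=[255, 255, 255, 255, 255, 255, 255, 255, 255, 255, 255, 255, 255, 255, 255],
)

```text
clock: 1.65
tcp_pos: [0.5343, 0.0475, 0.3658]
orientation: [-2.478, -1.928, 0.003]
contact_force: [-0.3, 0.8, -0.3]
grip_width: 0.0005
```

```bash
python3 go.py .533 .006 .32
```

```text
clock 1.65 tcp [0.5343 0.0475 0.3658] F [-0.33  0.77 -0.35] d mm [-40.6   9.   45.8] dp total [-0.338  0.075  0.382] twist deg [-0.16  0.02  0.78] units [-0.0013  0.0002  0.0065] w 0.0004889887580650137 j [-0.46  0.3   0.31  1.94 -0.12  0.92  1.23]
```

apply_moves(
  dp=[
    [-0.17, 0.04, 0.19],
    [-0.17, 0.035, 0.19],
    [0, 0, 0],
  ],
  twist=[
    [-0.001, 0, 0.006],
    [0, 0, 0],
    [0, 0, 0],
  ],
  jaw=[255, 255, 255],
)

```text
clock: 1.95
tcp_pos: [0.5347, -0.002, 0.3192]
orientation: [2.498, 1.9, 0.0]
contact_force: [-0.5, 0.2, 0.2]
grip_width: -0.0001
```

```bash
python3 - <<'E'
from h import *
import pickle
o=r.get_obs();f=r.grab_frame('wrist');save('wrist1.png',f['color']);pickle.dump((f,o),open('wrist1.pkl','wb'))
E
python3 go.py .533 .006 .24
```

```text
clock 2.0 tcp [ 5.353e-01 -3.000e-04  3.204e-01] F [-0.37 -1.2  -0.1 ] d mm [ 5.5 -4.2 80.3] dp total [ 0.046 -0.035  0.669] twist deg [ 0.24  0.02 -0.4 ] units [ 0.002   0.0002 -0.0033] w 0.0003250589732716415 j [-0.38  0.36  0.32  1.99 -0.15  0.81  1.33]
```

View pics/wrist1.png

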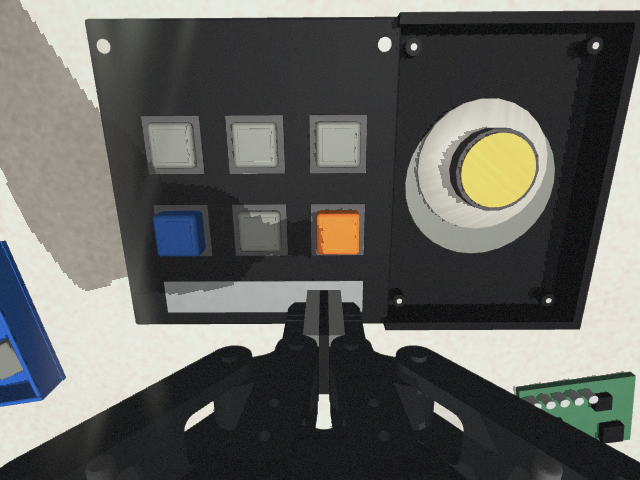

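The wrist view shows the orange cap at (338,233), blue at (180,233), four grey caps, and the speaker in the bay at (480,172). The arm was still settling, so I'll measure again at rest.

```bash
cat > w.py <<'E'
from h import *
import pickle,sys
for n in ['a','b']:
    o=r.get_obs();f=r.grab_frame('wrist')
C=cloud(f,o);h=cv2.cvtColor(f['color'],cv2.COLOR_RGB2HSV);pickle.dump((f,o),open('wl.pkl','wb'));save(sys.argv[1],f['color'])
H,S,V=[h[...,i].astype(int) for i in range(3)]
print(o['clock'],o['tcp_pos'],'qv',np.abs(o['qvel']).max())
ms={'orange':(H<20)&(S>140)&(V>90),'blue':(abs(H-112)<12)&(S>140)&(V>50),'grey':(S<50)&(V>70),'green':(abs(H-65)<20)&(S>120)&(V>60),'red':((H<8)|(H>172))&(S>140)&(V>60)}
for k,m in ms.items():
    m=m&(C[...,2]>.042)&(C[...,2]<.065);m[300:]=0
    n,L,st,c=cv2.connectedComponentsWithStats(cv2.morphologyEx(m.astype(np.uint8),cv2.MORPH_OPEN,np.ones((3,3))))
    for i in range(1,n):
        if st[i,4]<400: continue
        P=C[L==i];zt=np.median(P[:,2]);T=P[abs(P[:,2]-zt)<.002];rc=cv2.minAreaRect((T[:,:2]*1000).astype(np.float32))
        print(k,st[i,4],c[i].round(0),'z',zt.round(4),'mean',T.mean(0).round(4),'rect',np.round(rc[0],1),np.round(rc[1],1),round(rc[2],1))
E
python3 w.py wrist2.png
```

```text
2.05 [0.53583955 0.00127806 0.32131809] qv 0.026401655917577198
orange 1846 [331. 229.] z 0.052 mean [0.5329 0.0086 0.052 ] rect [533.3   8.7] [27.6 28. ] 74.5
blue 2070 [173. 230.] z 0.0542 mean [ 0.5059 -0.0908  0.0543] rect [506.2 -91.4] [28.1 27.2] 74.5
grey 1986 [166. 142.] z 0.0447 mean [ 0.4524 -0.0765  0.0447] rect [452.5 -76.8] [27.9 27.5] 74.9
grey 1981 [249. 142.] z 0.0448 mean [ 0.4659 -0.0266  0.0448] rect [466.2 -26.8] [27.9 27.5] 74.7
grey 1967 [331. 142.] z 0.0448 mean [0.4794 0.0233 0.0448] rect [479.8  23.2] [27.4 27.7] 76.0
grey 1575 [253. 228.] z 0.0447 mean [ 0.5194 -0.0412  0.0447] rect [519.8 -41.6] [27.4 26.8] 75.1
```

The orange cap is at (0.5333, 0.0086), top at 0.052. The grey tops are at 0.0448, the cap size is 28 mm and the pitch 55.5/52 mm, so all are consistent. It needs about 7 mm of travel. Now approaching.

```bash
python3 go.py .5332 .0086 .24
```

```text
clock 2.1 tcp [0.5362 0.0023 0.322 ] F [ 0.17 -0.02  0.27] d mm [ 5.1 -5.1 81.9] dp total [ 0.043 -0.042  0.683] twist deg [ 0.4  -0.12 -0.17] units [ 0.0033 -0.001  -0.0014] w -5.389774389337343e-05 j [-0.38  0.36  0.32  1.99 -0.15  0.81  1.33]
```

apply_moves(
  dp=[
    [0.043, -0.042, 0.2],
    [0, 0, 0.2],
    [0, 0, 0.2],
    [0, 0, 0.05],
    [0, 0, 0],
    [0, 0, 0],
  ],
  twist=[
    [0.003, -0.001, -0.001],
    [0, 0, 0],
    [0, 0, 0],
    [0, 0, 0],
    [0, 0, 0],
    [0, 0, 0],
  ],
  jaw=[255, 255, 255, 255, 255, 255],
)

```text
clock: 2.7
tcp_pos: [0.5368, 0.0179, 0.2485]
orientation: [2.479, 1.926, 0.022]
contact_force: [0.3, -0.6, 0.7]
grip_width: -0.0001
```

```bash
python3 go.py .5332 .0086 .225; python3 - <<'E'
from h import *
o=r.get_obs();f=r.grab_frame('wrist');save('wrist3.png',f['color'])
f=r.grab_frame('side');save('side3.png',cv2.resize(f['color'][180:340,230:400],None,fx=3.5,fy=3.5,interpolation=2))
E
python3 go.py .5332 .0086 .225
```

```text
clock 2.7 tcp [0.5368 0.0179 0.2485] F [ 0.33 -0.58  0.71] d mm [-10.2  -1.5  23.4] dp total [-0.085 -0.012  0.195] twist deg [ 0.62 -0.56  0.69] units [ 0.0052 -0.0046  0.0057] w -0.00012171703382892877 j [-0.36  0.47  0.27  2.03 -0.21  0.65  1.37]
clock 2.8 tcp [0.537  0.0176 0.2488] F [-0.29  0.74  0.24] d mm [-9.9 -1.7 23.7] dp total [-0.083 -0.014  0.197] twist deg [ 0.67 -0.57  0.66] units [ 0.0056 -0.0048  0.0055] w -5.1492623767471385e-05 j [-0.36  0.47  0.27  2.03 -0.21  0.65  1.37]
```

View pics/wrist3.png

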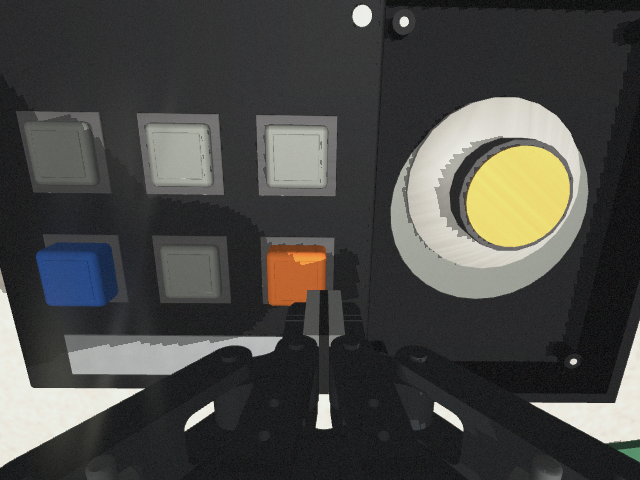

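View pics/side3.png

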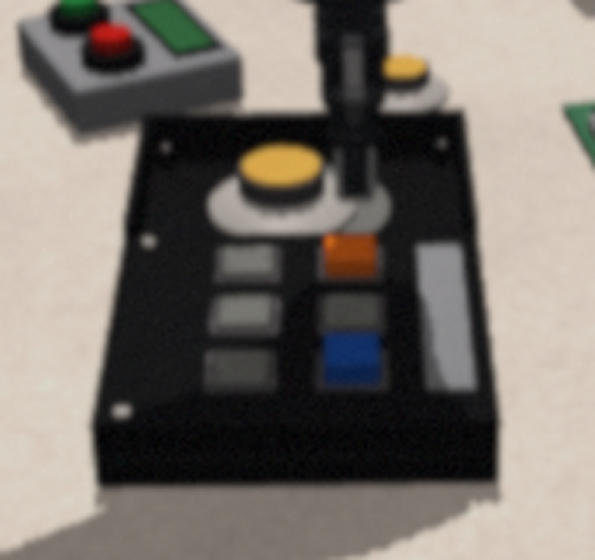

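The wrist view shows the shut fingertips at (323,300), about 10 mm to the right of the orange cap at (297,275). I'll correct that and the tilt before going down.

apply_moves(
  dp=[
    [-0.083, -0.014, 0.03],
    [0, 0, 0.0],
    [0, 0, 0],
  ],
  twist=[
    [0.0055, -0.005, 0.0055],
    [0, 0, 0],
    [0, 0, 0],
  ],
  jaw=[255, 255, 255],
)

```text
clock: 3.1
tcp_pos: [0.5332, 0.0073, 0.2468]
orientation: [2.492, 1.909, 0.002]
contact_force: [-0.2, -0.1, -0.3]
grip_width: 0.0006
```

```bash
python3 go.py .5332 .0086 .225
```

```text
clock 3.1 tcp [0.5332 0.0073 0.2468] F [-0.15 -0.14 -0.27] d mm [ 1.3 -0.4 21.8] dp total [ 0.011 -0.003  0.181] twist deg [ 0.13  0.01 -0.09] units [ 0.0011  0.0001 -0.0008] w 0.0006118475785889486 j [-0.35  0.47  0.28  2.04 -0.2   0.66  1.37]
```

apply_moves(
  dp=[
    [0.01, -0.003, 0.05],
    [0, 0, 0.05],
    [0, 0, 0.04],
    [0, 0, 0],
    [0, 0, 0],
  ],
  twist=[
    [0.001, 0, 0],
    [0, 0, 0],
    [0, 0, 0],
    [0, 0, 0],
    [0, 0, 0],
  ],
  jaw=[255, 255, 255, 255, 255],
)

```text
clock: 3.6
tcp_pos: [0.5331, 0.0085, 0.2282]
orientation: [-2.494, -1.91, 0.001]
contact_force: [-0.2, -1.0, 0.2]
grip_width: 0.0
```

```bash
python3 go.py .5332 .0086 .225;python3 - <<'E'
from h import *
f=r.grab_frame('wrist');save('wrist4.png',f['color'][180:400,150:500])
E
```

```text
clock 3.6 tcp [0.5331 0.0085 0.2282] F [-0.16 -0.96  0.2 ] d mm [0.2 0.1 3.2] dp total [0.001 0.001 0.026] twist deg [-0.03  0.02 -0.12] units [-0.0003  0.0002 -0.001 ] w 1.0017859569425892e-05 j [-0.34  0.5   0.27  2.05 -0.22  0.62  1.38]
```

View pics/wrist4.png

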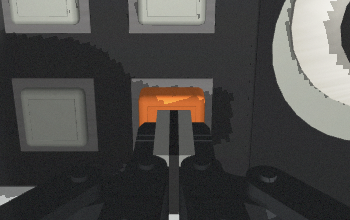

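The tips are centred over the orange cap, crop (175,110). Pressing gently in small steps.

apply_moves(
  dp=[
    [0, 0, 0.017],
    [0, 0, 0.017],
    [0, 0, 0.017],
  ],
  twist=[
    [0, 0, 0],
    [0, 0, 0],
    [0, 0, 0],
  ],
  jaw=[255, 255, 255],
)

```text
clock: 3.95
tcp_pos: [0.5332, 0.0085, 0.2225]
orientation: [-2.494, -1.91, -0.0]
contact_force: [-1.5, 0.1, 3.8]
grip_width: 0.0001
```

```bash
python3 go.py .5332 .0086 .2178
```

```text
clock 3.95 tcp [0.5332 0.0085 0.2225] F [-1.54  0.05  3.84] d mm [ 0.1 -0.   4.7] dp total [ 0.001 -0.     0.039] twist deg [-0.01 -0.01 -0.12] units [-0.0001 -0.0001 -0.001 ] w 0.00013807402470849655 j [-0.34  0.51  0.26  2.05 -0.22  0.61  1.38]
```

In contact at about 4 N, and the cap is moving.

apply_moves(
  dp=[
    [0, 0, 0.017],
    [0, 0, 0.017],
  ],
  twist=[
    [0, 0, 0],
    [0, 0, 0],
  ],
  jaw=[255, 255],
)

```text
clock: 4.15
tcp_pos: [0.5332, 0.0084, 0.2184]
orientation: [-2.494, -1.91, -0.0]
contact_force: [-1.7, 0.6, 12.7]
grip_width: 0.0003
```

apply_moves(
  dp=[
    [0, 0, 0.012],
  ],
  twist=[
    [0, 0, 0],
  ],
  jaw=[255],
)

```text
clock: 4.25
tcp_pos: [0.5334, 0.0083, 0.2182]
orientation: [-2.494, -1.909, -0.001]
contact_force: [-9.6, 0.7, 34.0]
grip_width: -0.0002
```

apply_moves(
  dp=[
    [0, 0, 0.012],
  ],
  twist=[
    [0, 0, 0],
  ],
  jaw=[255],
)

```text
clock: 4.35
tcp_pos: [0.5334, 0.0082, 0.2183]
orientation: [-2.494, -1.908, -0.001]
contact_force: [-9.2, -0.3, 25.8]
grip_width: -0.0
```

The force rose sharply with no further motion, so this is the hard stop, at the expected height. Lifting off to check.

apply_moves(
  dp=[
    [0, 0, -0.04],
    [0, 0, -0.12],
    [0, 0, -0.2],
    [0, 0, -0.25],
    [0, 0, -0.2],
    [0, 0, 0],
    [0, 0, 0],
  ],
  twist=[
    [0, 0, 0],
    [0, 0, 0],
    [0, 0, 0],
    [0, 0, 0],
    [0, 0, 0],
    [0, 0, 0],
    [0, 0, 0],
  ],
  jaw=[255, 255, 255, 255, 255, 255, 255],
)

```text
clock: 5.05
tcp_pos: [0.5337, 0.0078, 0.3212]
orientation: [-2.495, -1.908, -0.004]
contact_force: [-0.5, 0.3, -0.7]
grip_width: 0.0001
```

```bash
python3 w.py wrist5.png; python3 go.py .442 .38 .32
```

```text
5.1 [0.53382118 0.00778034 0.32109876] qv 0.018430767176146907
orange 1589 [322. 235.] z 0.0447 mean [0.5329 0.0087 0.0447] rect [533.3   8.6] [27.3 27.3] 75.2
blue 1984 [166. 238.] z 0.0542 mean [ 0.506  -0.0903  0.0543] rect [506.1 -91.3] [27.7 27.3] 75.2
grey 1934 [157. 150.] z 0.0447 mean [ 0.4523 -0.0764  0.0447] rect [452.3 -76.9] [28.  27.2] 74.7
grey 1933 [240. 150.] z 0.0448 mean [ 0.4659 -0.0265  0.0448] rect [465.9 -26.8] [27.7 27.2] 74.8
grey 1929 [322. 150.] z 0.0448 mean [0.4793 0.0233 0.0448] rect [479.5  23.1] [27.4 27.2] 74.8
grey 1555 [245. 235.] z 0.0447 mean [ 0.5194 -0.0412  0.0447] rect [519.8 -41.3] [27.6 27.1] 74.0
clock 5.15 tcp [0.5336 0.0078 0.3205] F [-0.83  1.21 -0.31] d mm [ 335.2 -186.     1. ] dp total [ 2.793 -1.55   0.008] twist deg [ 0.   -0.09 -0.19] units [ 0.     -0.0007 -0.0016] w -0.00022386834746631492 j [-0.39  0.36  0.32  1.99 -0.15  0.81  1.32]
```

View pics/wrist5.png

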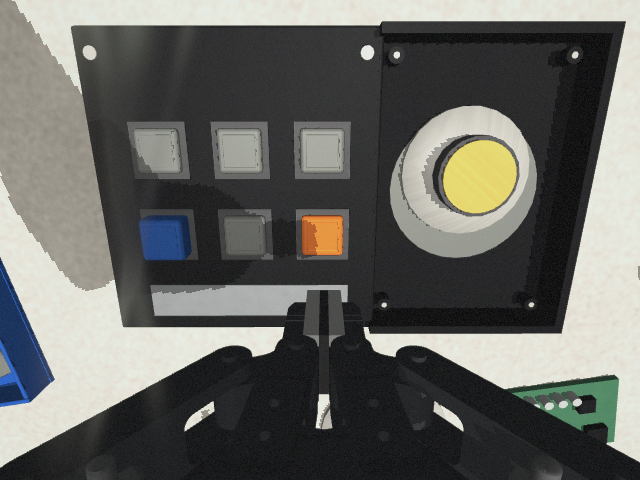

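The orange cap at (322,235) is now at 0.0447, level with the greys, and blue is unchanged at 0.0542. Next, the green button.

apply_moves(
  dp=[
    [0.3, -0.16, 0],
    [0.34, -0.19, 0],
    [0.34, -0.19, 0],
    [0.34, -0.19, 0],
    [0.34, -0.19, 0],
    [0.34, -0.19, 0],
    [0.34, -0.19, 0],
    [0.3, -0.17, 0],
    [0, 0, 0],
    [0, 0, 0],
  ],
  twist=[
    [0, 0, 0],
    [0, 0, 0],
    [0, 0, 0],
    [0, 0, 0],
    [0, 0, 0],
    [0, 0, 0],
    [0, 0, 0],
    [0, 0, 0],
    [0, 0, 0],
    [0, 0, 0],
  ],
  jaw=[255, 255, 255, 255, 255, 255, 255, 255, 255, 255],
)

```text
clock: 6.15
tcp_pos: [0.4416, 0.371, 0.3079]
orientation: [2.5, 1.901, -0.026]
contact_force: [-0.2, -0.2, 0.5]
grip_width: -0.0003
```

```bash
python3 w.py wrist6.png; python3 go.py .442 .38 .25
```

```text
6.2 [0.44125001 0.37137968 0.30791906] qv 0.018559812789862126
orange 871 [250. 288.] z 0.0565 mean [0.4511 0.3182 0.0565] rect [450.5 318.1] [26.7 17. ] 75.6
green 1463 [347. 248.] z 0.0565 mean [0.442  0.3837 0.0565] rect [442.2 383.9] [25.9 26.3] 74.6
red 1137 [251. 286.] z 0.0562 mean [0.4507 0.3182 0.0564] rect [450.2 318.2] [26.8 17.7] 75.6
clock 6.25 tcp [0.4418 0.3704 0.3083] F [ 0.13 -0.45  0.13] d mm [10.1 -1.9 58.2] dp total [ 0.084 -0.015  0.485] twist deg [-0.57  0.75 -0.57] units [-0.0047  0.0062 -0.0048] w 4.747878250911561e-05 j [-0.97  0.44  0.21  1.89 -0.12  0.85  0.6 ]
```

View pics/wrist6.png

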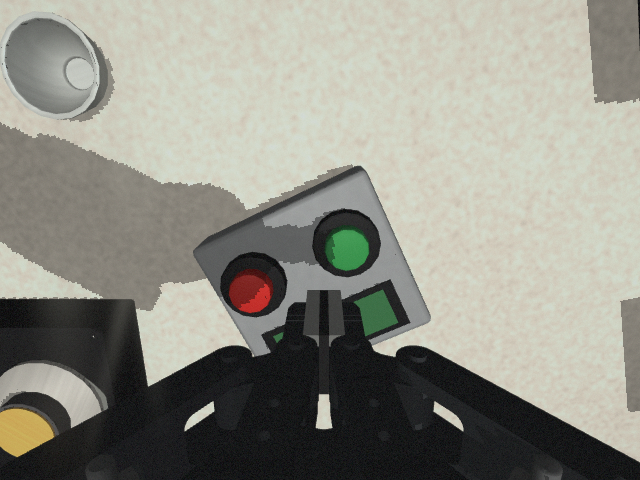

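The wrist view shows the green button at (347,248) and red at (251,287). Green is at (0.442, 0.3838), top 0.0565. I'll check the black ring's height and then approach.

```bash
python3 - <<'E'
from h import *
import pickle
f,o=pickle.load(open('wl.pkl','rb'));C=cloud(f,o)
d=np.hypot(C[...,0]-.4421,C[...,1]-.3838)
for a in range(0,34,3):
    P=C[...,2][(d>=a/1000)&(d<(a+3)/1000)];print(a,np.percentile(P,[10,50,90]).round(4))
E
python3 go.py .4421 .3838 .245
```

```text
0 [0.0557 0.0567 0.0575]
3 [0.0562 0.1462 0.1631]
6 [0.0563 0.1555 0.1882]
9 [0.0567 0.1873 0.2153]
12 [0.1467 0.2032 0.2207]
15 [0.156  0.2099 0.2266]
18 [0.0464 0.1885 0.2175]
21 [0.0389 0.1985 0.213 ]
24 [0.035  0.2062 0.2211]
27 [0.0345 0.2092 0.2227]
30 [0.0344 0.2095 0.223 ]
33 [0.034  0.1916 0.2208]
clock 6.25 tcp [0.4418 0.3704 0.3083] F [ 0.13 -0.45  0.13] d mm [13.8 -2.7 63.1] dp total [ 0.115 -0.023  0.526] twist deg [-0.57  0.75 -0.57] units [-0.0047  0.0062 -0.0048] w 4.747878250911561e-05 j [-0.97  0.44  0.21  1.89 -0.12  0.85  0.6 ]
```

Ring at about 46 mm, lower than the fully pressed button top (50.5 mm), so there is no interference.

apply_moves(
  dp=[
    [0.115, -0.023, 0.15],
    [0, 0, 0.15],
    [0, 0, 0.15],
    [0, 0, 0.05],
    [0, 0, 0],
    [0, 0, 0],
  ],
  twist=[
    [-0.005, 0.006, -0.005],
    [0, 0, 0],
    [0, 0, 0],
    [0, 0, 0],
    [0, 0, 0],
    [0, 0, 0],
  ],
  jaw=[255, 255, 255, 255, 255, 255],
)

```text
clock: 6.85
tcp_pos: [0.4474, 0.376, 0.2466]
orientation: [2.501, 1.894, -0.001]
contact_force: [-0.3, 0.8, 0.4]
grip_width: -0.0002
```

```bash
python3 go.py .4421 .3838 .234
```

```text
clock 6.85 tcp [0.4474 0.376  0.2466] F [-0.33  0.81  0.38] d mm [ 6.1 -7.3 12.6] dp total [ 0.051 -0.061  0.105] twist deg [ 0.18  0.16 -0.74] units [ 0.0015  0.0014 -0.0062] w -0.00017437887206686817 j [-0.96  0.53  0.19  1.91 -0.14  0.71  0.62]
```

apply_moves(
  dp=[
    [0.051, -0.061, 0],
    [0, 0, 0.05],
    [0, 0, 0.04],
    [0, 0, 0],
    [0, 0, 0],
  ],
  twist=[
    [0.001, 0.001, -0.006],
    [0, 0, 0],
    [0, 0, 0],
    [0, 0, 0],
    [0, 0, 0],
  ],
  jaw=[255, 255, 255, 255, 255],
)

```text
clock: 7.35
tcp_pos: [0.4423, 0.3848, 0.2374]
orientation: [2.492, 1.913, 0.006]
contact_force: [-0.3, 0.6, 0.2]
grip_width: -0.0001
```

```bash
python3 go.py .4421 .3838 .2295;python3 - <<'E'
from h import *
f=r.grab_frame('wrist');save('wrist7.png',f['color'][180:400,150:500])
E
```

```text
clock 7.35 tcp [0.4423 0.3848 0.2374] F [-0.31  0.59  0.15] d mm [-1.1  0.   7.9] dp total [-0.009  0.     0.066] twist deg [ 0.15 -0.18  0.02] units [ 0.0012 -0.0015  0.0002] w -8.222838287673452e-05 j [-0.96  0.55  0.18  1.91 -0.15  0.69  0.62]
```

View pics/wrist7.png

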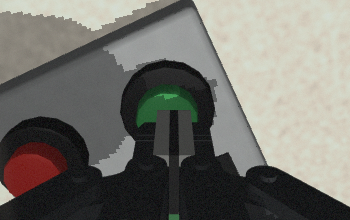

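The tips are centred over the green button and clear of red, so I'll press.

apply_moves(
  dp=[
    [-0.009, 0, 0.025],
    [0, 0, 0.025],
    [0, 0, 0.02],
    [0, 0, 0.02],
  ],
  twist=[
    [0.001, -0.001, 0],
    [0, 0, 0],
    [0, 0, 0],
    [0, 0, 0],
  ],
  jaw=[255, 255, 255, 255],
)

```text
clock: 7.8
tcp_pos: [0.4423, 0.3838, 0.2264]
orientation: [-2.492, -1.912, -0.003]
contact_force: [-0.0, -1.9, 2.6]
grip_width: 0.0001
```

apply_moves(
  dp=[
    [0, 0, 0.02],
    [0, 0, 0.015],
  ],
  twist=[
    [0, 0, 0],
    [0, 0, 0],
  ],
  jaw=[255, 255],
)

```text
clock: 8.0
tcp_pos: [0.4425, 0.3839, 0.2239]
orientation: [-2.492, -1.911, -0.002]
contact_force: [-7.4, -6.3, 31.9]
grip_width: -0.0004
```

Button bottomed, with force rising at the expected height. Releasing.

apply_moves(
  dp=[
    [0, 0, -0.05],
    [0, 0, -0.12],
    [0, 0, -0.25],
    [0, 0, -0.3],
    [0, 0, -0.3],
    [0, 0, 0],
    [0, 0, 0],
  ],
  twist=[
    [0, 0, 0],
    [0, 0, 0],
    [0, 0, 0],
    [0, 0, 0],
    [0, 0, 0],
    [0, 0, 0],
    [0, 0, 0],
  ],
  jaw=[255, 255, 255, 255, 255, 255, 255],
)

```text
clock: 8.7
tcp_pos: [0.4426, 0.3832, 0.3531]
orientation: [-2.492, -1.911, -0.003]
contact_force: [-0.1, -0.2, -0.9]
grip_width: -0.0001
```

```bash
python3 w.py wrist8.png; python3 - <<'E'
from h import *
import pickle
for n in ['scene','side']:
    o=r.get_obs();f=r.grab_frame(n);save(n+'8.png',f['color']);pickle.dump((f,o),open(n+'0.pkl','wb'))
E
python3 m.py; python3 go.py .44 .38 .3
```

```text
8.75 [0.4429412  0.38330032 0.35327044] qv 0.021035201855464654
orange 909 [239. 265.] z 0.0565 mean [0.4545 0.3173 0.0565] rect [454.7 317. ] [25.9 26. ] 2.9
green 1065 [321. 227.] z 0.0565 mean [0.4421 0.3839 0.0565] rect [442.6 383.6] [26.1 26.5] 75.8
red 1106 [240. 263.] z 0.0563 mean [0.454  0.3173 0.0564] rect [454.7 316.8] [26.7 26.8] 44.8
scene orange 179 pix 315.268156424581 234.14525139664804 zpct [0.0417 0.0443 0.0454 0.0464 0.0477] top [0.534  0.0083 0.0455] mid [0.5333 0.0075 0.0457] 163
scene blue 132 pix 291.50757575757575 196.8409090909091 zpct [0.0519 0.0539 0.0548 0.0558 0.0575] top [ 0.5068 -0.0912  0.0551] mid [ 0.5061 -0.0911  0.055 ] 124
scene green 177 pix 507.683615819209 327.44632768361583 zpct [0.0549 0.0566 0.0577 0.0587 0.0598] top [0.4426 0.3831 0.0578] mid [0.4417 0.3832 0.0582] 170
scene red 208 pix 469.9230769230769 307.0769230769231 zpct [0.0479 0.0559 0.0572 0.0583 0.0595] top [0.4552 0.3155 0.0575] mid [0.4542 0.3155 0.0573] 174
deck z [0.03626611 0.04051267 0.04267614]
console ((509.97821044921875, 28.123519897460938), (317.4908447265625, 200.92044
[... 309 characters left out ...]
 pix 330.0394736842105 281.42543859649123 zpct [0.0419 0.0484 0.0535 0.0551 0.0561] top [ 0.5048 -0.0975  0.0544] mid [ 0.505  -0.0956  0.054 ] 153
side green 31 pix 251.8709677419355 179.6451612903226 zpct [0.0524 0.0548 0.0563 0.0573 0.0589] top [0.4403 0.3728 0.0564] mid [0.4409 0.3737 0.0569] 28
side red 78 pix 261.21794871794873 190.14102564102564 zpct [0.0468 0.0518 0.0553 0.0571 0.0586] top [0.4525 0.3097 0.0566] mid [0.453  0.3122 0.0568] 52
clock 8.9 tcp [0.4425 0.383  0.3513] F [ 0.61  0.36 -0.85] d mm [-3.5 -1.6 51.4] dp total [-0.029 -0.013  0.428] twist deg [-0.05  0.04 -0.06] units [-0.0004  0.0003 -0.0005] w -0.00017298817349985462 j [-0.99  0.39  0.22  1.84 -0.11  0.92  0.58]
```

View pics/scene8.png

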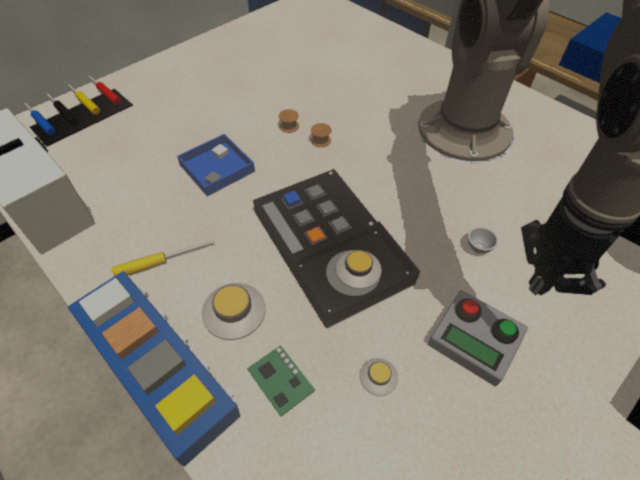

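The scene view shows everything in its original place: orange (315,234) level with the greys, blue (292,197) still proud, green (507,327) sprung back, and the arm clear. Handing in.

```bash
python3 -c "
from bench import r
print(r.hand_in())"
```

```text
the job is handed in; nothing more can be done
None
```

I pressed the orange cap home, then pressed and released the green button, and handed the job in at about 8.9 s; the hand-in gives no verdict.

- **Orange cap:** its top went from 52.0 mm to 44.7 mm, level with the grey caps at 44.7–44.8 mm. The force rose sharply with no further motion, so it is against its stop. The highest force reading was 34 N, above the roughly 4 N needed to move it, because I pushed on briefly after it bottomed.
- **Green button:** it went down about 6 mm to its stop, with a reading of 32 N, and sprang back to 56.5 mm.
- **Left alone:** the blue cap still stands proud at 54.2 mm, as before. The grey caps are unchanged at 44.7–44.8 mm and the red button is still up. The loose parts, tray and tools look unmoved in the final scene picture.
- **Disagreements:** the fixed side camera put some points up to about 11 mm off from the wrist camera, so I used the wrist camera's readings for the presses. None of the last checks failed.

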